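# Rack the press plunger that has its chamfered end down

## Robot

A 7-joint arm with a two-finger parallel gripper is mounted at the origin on a cart in front of the work surface, level with it; the furniture and walls round the work are solid. World frame = base frame: x ahead of the robot, y to its left, z up, the work surface at z = 0. Lengths are in m, angles in rad, forces in N, time in s.
With the tool pointing down it reaches from about 0.425 to 1.025 m from the base axis. Payload 3.6 kg.
Tool frame: the origin (TCP) lies at the very end of the fingers, on their centre line; the grasp point (between the pads) lies 19 mm behind it; z points along the fingers, y is the line along which they close (so a half turn about z gives the same grasp; the last joint's range is limited). The gripper opens to 85 mm and grips with 20 to 120 N. Pads are 22 mm wide; open, the fingers measure 114 mm over their backs; the gripper's body (76 mm by 85 mm) begins 54 mm behind the grasp point. The pads swing forward as they close: fully open they stand 13 mm farther back than shut.
Start: joints at [-1.343, 0.591, 0.048, 1.609, -0.033, 0.943, -0.034], TCP at [0.229, 0.688, 0.231] pointing down, gripper open.
Joint ranges: [-2.69, 2.69], [-0.47, 2.24], [-1.27, 1.36], [0.19, 2.51], [-1.53, 4.68], [0.08, 2.07], [-3.09, 3.09]. Speed limits (rad/s): [2.57, 2.57, 3.14, 3.14, 3.14, 3.14, 3.14].

## Interface

Orientations are given as a unit quaternion [x, y, z, w].
In Python, from workcell import env, cams, order gives the robot as it stands. The module is installed in compiled form; this text tells all that it offers.
- The arm moves only by the tool jog_arm, never from a script. Its argument "commands" is text: rows parted by semicolons, each of 7 numbers parted by spaces: the shift along the world's x, y, z in units of 0.1 m (1.0 is 0.1 m), then the turn, a rotation vector about the world's x, y, z in units of 180 degrees (1.0 is 180 degrees), then the opening, from 0 (shut) to 1 (fully open). A call has 1 to 10 rows; each row is the pose to reach, as a shift and turn from the pose commanded when the call began, turning the shorter way round; what a row does not reach only later rows make up. A row lasts 1/10 s, in which the tool goes at most 50 mm and 8.59 degrees, less where a joint would pass 70% of its speed; a pose out of reach is approached as far as the arm can. A call with a number of a shift or a turn outside -1 to 1 is refused whole. A call with a gripper value outside its range is refused whole. The fingers move at their own pace and stop on an object; "force" is the grip in N (left out, the last holds). Time passes only in rows, so rows that repeat a pose let the fingers close. It gives the time, the measured TCP pose, the force, the opening and the grip force at its end, in the units of the state.
- env.read_state(): the state, without advancing time (a new reading comes with each control period).
- cams.read_camera(name): name is "side" or "top"; returns a dict with "img" (384x512x3 uint8, red, green, blue), "range_z" (384x512 float32, m along the optical axis (not along the pixel's ray), 0 where there is no reading), "fx", "fy", "cx", "cy" (pixels), "R" (3x3) and "t" (3): a world point X has camera coordinates R X + t. Camera axes: x right, y down, z forward; pixel columns grow to the right and rows downward; lengths in m; the calibration is good to about 2 mm. A picture is of the moment at which its call begins.
- order.close_job(): hands the job in; it is judged then, once.
Trained networks look in the newest picture that a camera, given by its name, has taken for a name from the list of things; names that differ only in an ending like _2 or _b are one class to them, and where a whole thing is asked for, a point or a joint stands for the part that bears it (a point fixed in the world has none). Each returns a list of dicts, best first, with "score" (0 to 1); they miss things now and then, are a little off and sometimes report something else, mostly with a low value. They report only what shows in the picture. A call takes as long as a camera call. They do not tell look-alikes from the thing itself.
- cams.cut_out(camera, label): "pixels" (384x512 bool, what is visible of it) and "rect" ([left, top, right, bottom] in pixels, round what is visible of it).
The state is a dict: "time": time; "joint_pos": joint angles; "joint_velocities": joint speeds; "joint_torque": joint torques, N m; "tool_pos": TCP position; "ee_rot": TCP orientation; "wrist_force": force on the tool from outside, world axes, zero at the start; "torque": the same for the moment, N m; "opening": finger opening in m; "grasp_force": force on a finger pad.
Only numpy, scipy, OpenCV 4.12 (cv2) and the standard library are available. Lean on these libraries where they do the work, as an engineer would, in place of code of your own. Each camera call takes 0.05 s, during which the arm holds its last target. There are 200 camera calls.

## Task

One of the three blue press plungers in the green stand has its bare-metal chamfered end down, so that its top is flat and blue; the other two show their chamfered ends on top. Lift that one straight out and lower it, without dropping it, into the empty bore of the aluminium rack until you feel it go fully home like the two plungers already there, then let go. Leave the other two plungers standing in the green stand.

Things in the scene. Friction and masses are not known exactly. Their poses are not given: they have to be found in the camera images.
- plunger: Plunger to rack: upright blue rod, 24 mm diameter, 130 mm long, 150 g. Lowest 18 mm: bare-metal chamfered end, tapering to 8 mm; top flat and blue. Origin at the tip (underside), z up. Stands in one of three straight bores, 65 mm apart along its y, of the fixed green stand, whose top is 45 mm above the origin (upper 85 mm free); most room for fingers closing along its x. Which bore varies.
- spare_1: A like blue plunger, same size, the other way up: square end down, bare-metal chamfered end on top. Origin at the centre of its underside, z up. Stands in another bore of the green stand; to be left there.
- spare_2: A second plunger like spare_1, square end down, chamfered end on top, in the third bore of the green stand; to be left there. Origin at the centre of its underside, z up.
- rack_bore (a point): Mouth centre of the empty bore in the top of the fixed aluminium rack, 60 mm above the bench, z up. Bore 32 mm wide, flared to 42; 44 mm down is an 18 mm seat: a chamfered tip comes home 55 mm below the mouth (75 mm of rod above the rack), a square end stops at 44. Bores 65 and 130 mm away in -y hold fixed plungers, 75 mm proud; most room for fingers closing along x.
Things that resemble listed ones, but are neither listed nor needed, are in the scene too. Leave any red look-alike of the spare_2 alone.

How it is judged:
On the way, in this order (a step that is already met when the one before it is completed fails the run):
1. the plunger with its chamfered end down has been lifted out of the stand (height (world z) of plunger above 0.065 m and contact force between plunger and the fingers above 0.5 N), for 0.1 s.
2. it is lowered, still held, until its tip is at least 25 mm inside the empty bore (z of plunger in the frame of rack_bore below -0.025 m and horizontal distance between plunger and rack_bore below 0.015 m and contact force between plunger and the fingers above 0.5 N), for 0.1 s.
At the end, for the whole second after the job is handed in: The plunger stands at rest in the rack's formerly empty bore, chamfered end down and fully home: tip at least 50 mm below the mouth of the bore and within 12 mm of its axis, upright within 11 degrees. The two other plungers stand upright where they stood in the green stand, within 15 mm (z of plunger in the frame of rack_bore below -0.05 m and horizontal distance between plunger and rack_bore below 0.012 m and angle between each of plunger, spare_1, spare_2's own z axis and vertical below 0.2 rad and linear speed of plunger below 0.02 m/s and distance of each of spare_1, spare_2 from where it was at the start of the episode below 0.015 m); the robot touches nothing.
It fails at once if one of the other two plungers is lifted or pushed out of place by more than 20 mm (distance of any of spare_1, spare_2 from where it was at the start of the episode above 0.02 m).
It also fails if it takes over 38 s, if anything falls off the work surface, if the arm or the gripper's body presses on something with over 40 N, if the wrist force passes 120 N, or if a joint passes its speed limit or range.

## Working session

There is one attempt and no reset: what is moved stays moved. The work goes in short steps, Python scripts to look and compute and a tool call to move; the robot and the scene stay as the last step left them, time stands still between calls to the robot, and variables do not carry over. Pictures are saved under pics/ and viewed, at most 10 in all, crops included, and the job is handed in when it is done.

Besides the shell and the picture viewer there is one more tool, called after ">>>" as a command line: name --argument value ..., lists and objects as JSON in quotes. jog_arm: Moves the arm, as the interface text tells. Its arguments: {"type":"object","properties":{"commands":{"type":"string"},"force":{"type":"number"}},"required":["commands"]}

```bash
mkdir -p pics; cat > h.py <<'E'
import numpy as np, cv2
from workcell import env, cams, order
def cloud(d):
    z=d["range_z"]; v,u=np.mgrid[:z.shape[0],:z.shape[1]]
    P=np.stack([(u-d["cx"])/d["fx"]*z,(v-d["cy"])/d["fy"]*z,z],-1)
    W=(P-d["t"])@d["R"]; W[z<=0]=np.nan
    return W
E
python3 - <<'E'
from h import *
for c in ("top","side"):
    d=cams.read_camera(c); cv2.imwrite(f"pics/{c}0.png",d["img"][...,::-1]); W=cloud(d)
    np.savez(f"{c}0.npz",W=W,img=d["img"])
    print(c,(-d["R"].T@d["t"]).round(3))
    for l in ("plunger","spare_1"):
        for r in cams.cut_out(c,l):
            p=W[r["pixels"]]; p=p[~np.isnan(p[:,0])]
            if len(p)==0: continue
            zt=np.percentile(p[:,2],97); tp=p[p[:,2]>zt-.006]
            print(l,round(r["score"],2),np.round(r["rect"]),"ztop",zt.round(3),"top mean",tp.mean(0).round(3),len(tp))
s=env.read_state();print(s["time"],s["tool_pos"],s["ee_rot"],s["wrist_force"])
E
```

```text
top [0.37  0.084 1.155]
plunger 0.52 [210. 175. 220. 189.] ztop 0.149 top mean [0.485 0.156 0.146] 67
spare_1 0.71 [184. 179. 191. 193.] ztop 0.147 top mean [0.474 0.222 0.144] 26
spare_1 0.68 [160. 256. 182. 266.] ztop 0.131 top mean [0.296 0.26  0.129] 22
spare_1 0.46 [155. 185. 165. 195.] ztop 0.147 top mean [0.462 0.285 0.144] 23
side [ 0.26  -0.649  0.474]
plunger 0.54 [260. 148. 269. 182.] ztop 0.147 top mean [0.484 0.154 0.145] 46
spare_1 0.74 [240. 135. 247. 164.] ztop 0.141 top mean [0.462 0.28  0.14 ] 22
spare_1 0.71 [180. 150. 198. 190.] ztop 0.126 top mean [0.295 0.254 0.125] 29
0.3 [0.22850919 0.68778838 0.23091244] [ 1.59661228e-01  9.87171799e-01 -3.62037576e-04 -2.63485093e-05] [-0.37370855  0.63846147 -0.80447665]
```

View images.

```bash
python3 - <<'E'
import cv2,numpy as np
a=cv2.imread("pics/top0.png");cv2.imwrite("pics/topz.png",cv2.resize(a[120:320,60:326],None,fx=3,fy=3,interpolation=cv2.INTER_CUBIC))
a=cv2.imread("pics/side0.png");cv2.imwrite("pics/sidez.png",cv2.resize(a[90:290,130:396],None,fx=3,fy=3,interpolation=cv2.INTER_CUBIC))
E
```

```text
(no output)
```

View pics/topz.png

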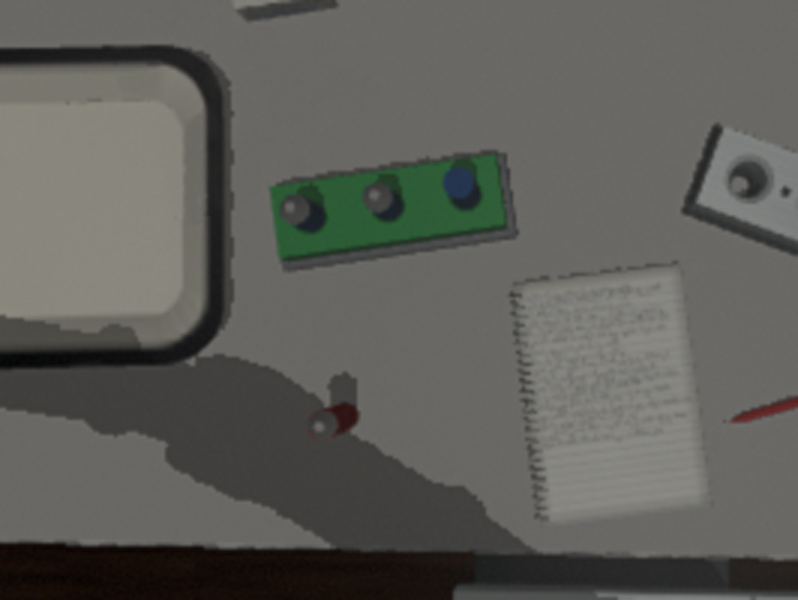

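View pics/sidez.png

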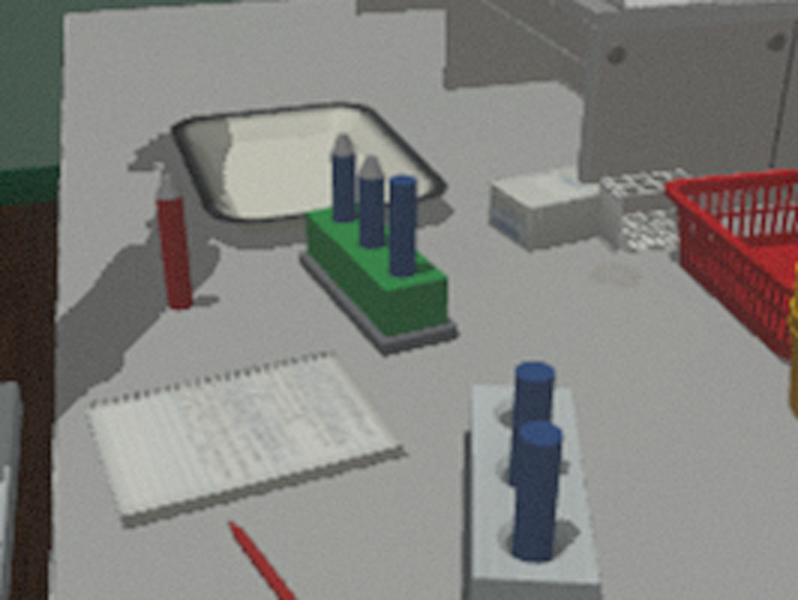

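View pics/top0.png

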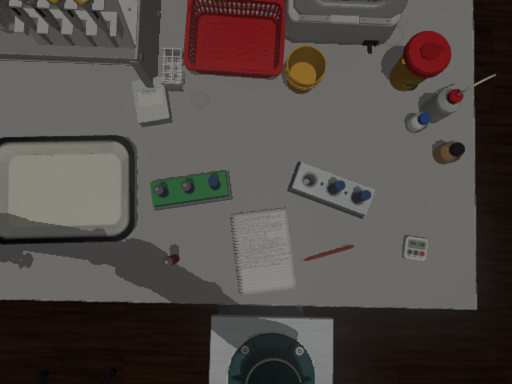

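The top view shows the flat blue plunger at about (214,182), with the two chamfered ends at (187,186) and (160,190). The empty rack bore is at about (309,180), and the fixed plungers are at (338,187) and (362,197). Next I'll measure the axes.

```bash
python3 - <<'E'
from h import *
for c in ("top","side"):
    f=np.load(f"{c}0.npz"); W,img=f["W"],f["img"].astype(int)
    blue=(img[...,2]>img[...,0]+25)&(img[...,2]>img[...,1]+12)
    m=(blue&(W[...,2]>.115)&(W[...,2]<.16)&(W[...,0]>.38)&(W[...,0]<.56)&(abs(W[...,1])<.4)).astype(np.uint8)
    n,L,S,C=cv2.connectedComponentsWithStats(m)
    for i in range(1,n):
        if S[i,4]<8: continue
        p=W[L==i]; zt=np.percentile(p[:,2],90); q=p[p[:,2]>zt-.006]
        mid=(q[:,:2].max(0)+q[:,:2].min(0))/2
        print(c,C[i].round(),S[i,4],"zt",zt.round(3),"mid",mid.round(4),"mean",q.mean(0).round(4),"ext",np.ptp(q[:,:2],axis=0).round(3))
    # rack top surface
    g=(abs(W[...,2]-.06)<.006)&(W[...,0]>.36)&(W[...,0]<.6)
    for nm,k in (("rack",g&(W[...,1]<-.0)&(W[...,1]>-.33)),("stand",g&(W[...,1]>.1)&(W[...,1]<.35))):
        P=W[k]; r=cv2.minAreaRect(P[:,:2].astype(np.float32)*1000); print(c,nm,len(P),np.median(P[:,2]).round(4),np.round(r[0]),np.round(r[1]),round(r[2],1))
        print(cv2.boxPoints(r).round().tolist())
E
```

```text
top [212. 181.] 79 zt 0.148 mid [0.4853 0.1572] mean [0.4848 0.1573 0.146 ] ext [0.021 0.021]
top [340. 185.] 70 zt 0.139 mid [ 0.4847 -0.1405] mean [ 0.4852 -0.1415  0.1361] ext [0.019 0.023]
top [366. 194.] 73 zt 0.138 mid [ 0.464  -0.2031] mean [ 0.4641 -0.2026  0.1361] ext [0.022 0.022]
top rack 1687 0.0607 [ 485. -142.] [201.  71.] 70.9
[[418.0, -225.0], [485.0, -248.0], [551.0, -59.0], [484.0, -35.0]]
top stand 1442 0.0608 [474. 222.] [ 60. 190.] 10.0
[[427.0, 311.0], [460.0, 123.0], [520.0, 134.0], [487.0, 321.0]]
side [243. 144.] 15 zt 0.123 mid [0.4597 0.2765] mean [0.4581 0.2756 0.1209] ext [0.016 0.01 ]
side [263. 155.] 99 zt 0.146 mid [0.4833 0.1555] mean [0.4829 0.1524 0.1452] ext [0.019 0.022]
side [253. 152.] 21 zt 0.124 mid [0.4697 0.2138] mean [0.469  0.213  0.1214] ext [0.015 0.011]
side [307. 218.] 156 zt 0.137 mid [ 0.4837 -0.144 ] mean [ 0.4829 -0.1451  0.1354] ext [0.021 0.02 ]
side [309. 238.] 198 zt 0.137 mid [ 0.4626 -0.2036] mean [ 0.4627 -0.2056  0.1355] ext [0.022 0.027]
side rack 1752 0.0612 [ 485. -143.] [203.  70.] 71.1
[[420.0, -228.0], [485.0, -250.0], [551.0, -58.0], [486.0, -35.0]]
side stand 505 0.0613 [474. 221.] [ 62. 193.] 9.8
[[427.0, 310.0], [460.0, 120.0], [521.0, 131.0], [488.0, 321.0]]
```

>>> jog_arm --commands "0.48 -1 0 0 0 -0.065 1;0.48 -1 0 0 0 -0.065 1;0.48 -1 0 0 0 -0.065 1" --force 40

```text
time: 0.6
tool_pos: [0.2813, 0.581, 0.231]
ee_rot: [0.263, 0.965, -0.003, 0.002]
wrist_force: [1.3, 0.4, 0.6]
opening: 0.085
grasp_force: 0.0
```

>>> jog_arm --commands "0.48 -1 0 0 0 -0.065 1;0.48 -1 0 0 0 -0.065 1;0.48 -1 0 0 0 -0.065 1"

```text
time: 0.9
tool_pos: [0.3283, 0.4812, 0.2313]
ee_rot: [0.361, 0.933, -0.002, 0.001]
wrist_force: [-0.2, 0.4, 0.3]
opening: 0.0858
grasp_force: 0.0
```

>>> jog_arm --commands "0.48 -1 0 0 0 -0.065 1;0.48 -1 0 0 0 -0.065 1;0.48 -1 0 0 0 -0.065 1"

```text
time: 1.2
tool_pos: [0.3754, 0.3817, 0.2315]
ee_rot: [0.454, 0.891, -0.001, 0.001]
wrist_force: [0.0, 0.4, 0.4]
opening: 0.0851
grasp_force: 0.0
```

>>> jog_arm --commands "0.48 -1 0 0 0 -0.065 1;0.48 -1 0 0 0 -0.065 1;0.48 -1 0 0 0 -0.065 1"

```text
time: 1.5
tool_pos: [0.423, 0.2826, 0.2317]
ee_rot: [0.542, 0.84, -0.001, 0.001]
wrist_force: [0.1, 0.1, 0.1]
opening: 0.0851
grasp_force: 0.0
```

>>> jog_arm --commands "0.6 -1 0 0 0 -0.08 1;0.6 -1 0 0 0 -0.08 1;0.6 -1 0 0 0 -0.08 1"

```text
time: 1.8
tool_pos: [0.4834, 0.184, 0.2319]
ee_rot: [0.642, 0.766, 0.0, 0.001]
wrist_force: [0.8, 0.7, 0.5]
opening: 0.0854
grasp_force: 0.0
```

>>> jog_arm --commands "0 -0.28 0 0 0 0 1;0 -0.28 0 0 0 0 1;0 -0.28 0 0 0 0 1;0 -0.28 0 0 0 0 1;0 -0.28 0 0 0 0 1"

```text
time: 2.3
tool_pos: [0.4805, 0.1618, 0.2313]
ee_rot: [0.639, 0.769, 0.0, -0.0]
wrist_force: [-0.2, 0.3, -0.4]
opening: 0.0855
grasp_force: 0.0
```

>>> jog_arm --commands "0.04 -0.06 0 0 0 0 1;0.04 -0.06 -0.4 0 0 0 1;0.04 -0.06 -0.7 0 0 0 1;0.04 -0.06 -0.7 0 0 0 1;0.04 -0.06 -0.7 0 0 0 1"

```text
time: 2.8
tool_pos: [0.4848, 0.1539, 0.1614]
ee_rot: [0.64, 0.768, -0.0, -0.0]
wrist_force: [-0.0, -0.1, 0.3]
opening: 0.0856
grasp_force: 0.0
```

```bash
python3 - <<'E'
from h import *
s=env.read_state();print(s["tool_pos"],s["wrist_force"])
a=[]
for c in ("top","side"):
    d=cams.read_camera(c);i=d["img"][...,::-1]
    p=d["R"]@np.array([.484,.156,.12])+d["t"];u,v=int(d["fx"]*p[0]/p[2]+d["cx"]),int(d["fy"]*p[1]/p[2]+d["cy"])
    a.append(cv2.resize(i[v-50:v+50,u-50:u+50],(400,400),interpolation=cv2.INTER_CUBIC))
cv2.imwrite("pics/g1.png",np.hstack(a))
E
```

```text
[0.484813   0.1539059  0.16138471] [-0.0123806  -0.07281922  0.30754319]
```

View pics/g1.png

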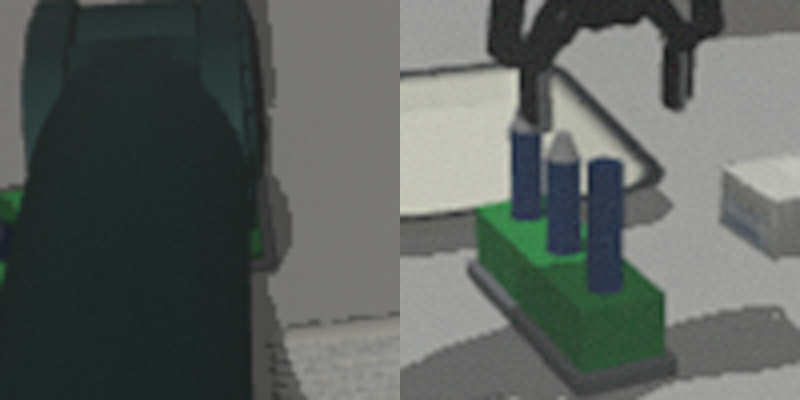

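The side crop shows the open fingers centred over the flat blue plunger, with the midpoint at about (607,100) and the plunger at (605,165). I'll go down and grip.

>>> jog_arm --commands "0 0.02 -0.35 0 0 0 1;0 0.02 -0.68 0 0 0 1;0 0.02 -0.68 0 0 0 1;0 0.02 -0.68 0 0 0 1"

```text
time: 3.3
tool_pos: [0.4854, 0.1561, 0.0944]
ee_rot: [0.64, 0.768, 0.001, 0.0]
wrist_force: [-0.7, 0.5, 0.0]
opening: 0.0853
grasp_force: 0.0
```

>>> jog_arm --commands "0 0 0 0 0 0 0;0 0 0 0 0 0 0;0 0 0 0 0 0 0;0 0 0 0 0 0 0;0 0 0 0 0 0 0;0 0 0 0 0 0 0;0 0 0 0 0 0 0;0 0 0 0 0 0 0" --force 40

```text
time: 4.1
tool_pos: [0.485, 0.1562, 0.094]
ee_rot: [0.64, 0.768, 0.0, 0.0]
wrist_force: [-1.7, 0.2, 6.3]
opening: 0.0232
grasp_force: 38.9
```

>>> jog_arm --commands "0 0 0.15 0 0 0 0;0 0 0.3 0 0 0 0;0 0 0.5 0 0 0 0;0 0 0.7 0 0 0 0;0 0 0.9 0 0 0 0;0 0 0.9 0 0 0 0;0 0 0.9 0 0 0 0"

```text
time: 4.8
tool_pos: [0.4843, 0.1561, 0.1831]
ee_rot: [0.64, 0.768, 0.0, -0.0]
wrist_force: [0.1, -0.5, -1.7]
opening: 0.0232
grasp_force: 39.8
```

```bash
python3 - <<'E'
from h import *
s=env.read_state();print(s["tool_pos"],s["wrist_force"],s["grasp_force"])
d=cams.read_camera("side");i=d["img"][...,::-1]
cv2.imwrite("pics/g2.png",cv2.resize(i[90:240,190:340],(600,600),interpolation=cv2.INTER_CUBIC))
E
```

```text
[0.48427702 0.1560717  0.1830751 ] [ 0.10383827 -0.49799974 -1.73724382] 39.80842888355255
```

View pics/g2.png

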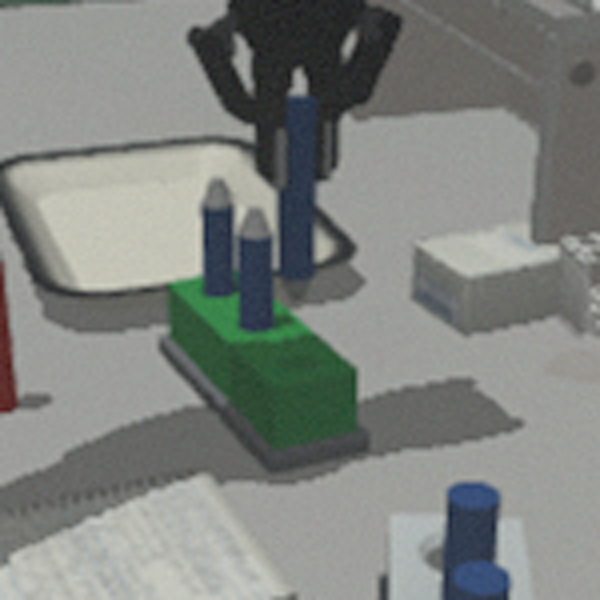

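The plunger is out and hangs upright, metal tip down at about (297,285). The spares haven't moved. I'll carry it to the rack.

>>> jog_arm --commands "0.04 -0.4 0 0 0 -0.03 0;0.07 -0.8 0 0 0 -0.055 0;0.07 -0.8 0 0 0 -0.055 0;0.07 -0.8 0 0 0 -0.055 0"

```text
time: 5.25
tool_pos: [0.4907, 0.0747, 0.1822]
ee_rot: [0.705, 0.709, -0.001, -0.001]
wrist_force: [-0.4, -0.1, -1.9]
opening: 0.0229
grasp_force: 39.8
```

>>> jog_arm --commands "0.04 -0.4 0 0 0 -0.03 0;0.07 -0.8 0 0 0 -0.055 0;0.07 -0.8 0 0 0 -0.055 0;0.07 -0.8 0 0 0 -0.055 0"

```text
time: 5.65
tool_pos: [0.4983, -0.0036, 0.1826]
ee_rot: [0.763, 0.647, -0.0, -0.001]
wrist_force: [0.5, 0.4, -0.9]
opening: 0.0228
grasp_force: 39.7
```

>>> jog_arm --commands "0.04 -0.4 0 0 0 -0.03 0;0.07 -0.77 0 0 0 -0.055 0;0.07 -0.77 0 0 0 -0.055 0;0.07 -0.77 0 0 0 -0.055 0;0.07 -0.77 0 0 0 -0.055 0;0.07 -0.77 0 0 0 -0.055 0"

```text
time: 6.25
tool_pos: [0.5055, -0.0786, 0.1829]
ee_rot: [0.814, 0.58, -0.0, -0.001]
wrist_force: [-0.5, -0.7, -1.6]
opening: 0.0232
grasp_force: 39.7
```

```bash
python3 - <<'E'
from h import *
s=env.read_state();print(s["tool_pos"],s["ee_rot"],s["wrist_force"],s["grasp_force"])
d=cams.read_camera("side");i=d["img"];W=cloud(d);im=i.astype(int)
blue=(im[...,2]>im[...,0]+25)&(im[...,2]>im[...,1]+12)
b=blue&(abs(W[...,1]+.085)<.03)&(abs(W[...,0]-.505)<.03)&(W[...,2]>.08)
p=W[b]
for lo in np.arange(.1,.25,.02):
    q=p[(p[:,2]>lo)&(p[:,2]<lo+.02)]
    if len(q)>5: print(lo.round(2),len(q),q.mean(0).round(4),((q.max(0)+q.min(0))/2).round(4))
P=d["R"]@np.array([.5055,-.081,.1])+d["t"];u,v=int(d["fx"]*P[0]/P[2]+d["cx"]),int(d["fy"]*P[1]/P[2]+d["cy"])
# bore mouth projected
o=cv2.resize(i[v-60:v+60,u-60:u+60,::-1],(600,600),interpolation=cv2.INTER_CUBIC)
for h in (.06,.11):
    for t in np.linspace(0,6.28,40):
        X=d["R"]@np.array([.5055+.021*np.cos(t),-.081+.021*np.sin(t),h])+d["t"] if h<.1 else d["R"]@np.array([.5055,-.081,.06+t*.02])+d["t"]
        cv2.circle(o,(int((d["fx"]*X[0]/X[2]+d["cx"]-u+60.5)*5),int((d["fy"]*X[1]/X[2]+d["cy"]-v+60.5)*5)),1,(0,0,255),-1)
cv2.imwrite("pics/g3.png",o)
E
```

```text
[ 0.50554982 -0.07860681  0.18293062] [ 8.14341691e-01  5.80385267e-01 -1.24779015e-05 -7.42260715e-04] [-0.53087094 -0.67090986 -1.58411743] 39.72065269947052
0.12 79 [ 0.5016 -0.0854  0.1317] [ 0.5035 -0.0817  0.1313]
0.14 99 [ 0.5017 -0.0858  0.1499] [ 0.5028 -0.0829  0.15  ]
0.16 102 [ 0.5019 -0.0858  0.17  ] [ 0.5034 -0.0826  0.1698]
0.18 102 [ 0.5021 -0.0865  0.1902] [ 0.5034 -0.0844  0.1901]
0.2 102 [ 0.5025 -0.0866  0.2103] [ 0.5037 -0.0845  0.2101]
0.22 123 [ 0.5026 -0.0844  0.23  ] [ 0.5029 -0.0813  0.23  ]
```

View pics/g3.png

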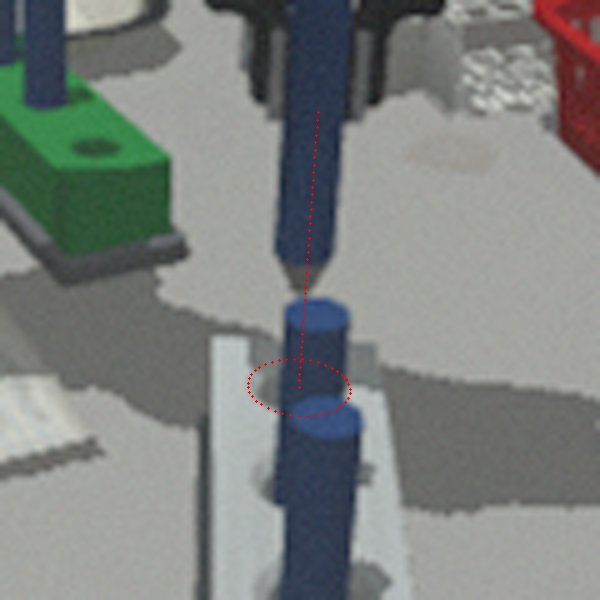

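The plunger hangs upright over the bore, with its tip at about (305,285). My projected mouth circle, centred at (299,388), lies on the rim. I'll correct y by -2.5 mm and lower in stages.

>>> jog_arm --commands "0 -0.03 0 0 0 0 0;0 -0.03 -0.2 0 0 0 0;0 -0.03 -0.4 0 0 0 0;0 -0.03 -0.55 0 0 0 0;0 -0.03 -0.55 0 0 0 0;0 -0.03 -0.55 0 0 0 0"

```text
time: 6.9
tool_pos: [0.5057, -0.084, 0.1284]
ee_rot: [0.815, 0.579, -0.0, -0.0]
wrist_force: [0.4, 0.5, -2.0]
opening: 0.023
grasp_force: 39.8
```

>>> jog_arm --commands "0 0 -0.05 0 0 0 0;0 0 -0.1 0 0 0 0;0 0 -0.15 0 0 0 0;0 0 -0.2 0 0 0 0;0 0 -0.2 0 0 0 0;0 0 -0.2 0 0 0 0"

```text
time: 7.5
tool_pos: [0.5055, -0.084, 0.1081]
ee_rot: [0.816, 0.579, -0.0, -0.0]
wrist_force: [-0.0, -0.6, -1.0]
opening: 0.0226
grasp_force: 39.8
```

>>> jog_arm --commands "0 0.03 0 0 0 0 0;0 0.03 -0.04 0 0 0 0;0 0.03 -0.08 0 0 0 0;0 0.03 -0.1 0 0 0 0;0 0.03 -0.1 0 0 0 0"

```text
time: 8.0
tool_pos: [0.5053, -0.081, 0.0979]
ee_rot: [0.816, 0.579, -0.0, -0.0]
wrist_force: [-0.3, 0.9, -1.0]
opening: 0.0226
grasp_force: 39.8
```

>>> jog_arm --commands "0 0 -0.02 0 0 0 0;0 0 -0.04 0 0 0 0;0 0 -0.06 0 0 0 0;0 0 -0.08 0 0 0 0;0 0 -0.1 0 0 0 0;0 0 -0.1 0 0 0 0"

```text
time: 8.6
tool_pos: [0.5054, -0.0809, 0.088]
ee_rot: [0.816, 0.579, -0.0, -0.0]
wrist_force: [-1.0, -0.4, -1.6]
opening: 0.023
grasp_force: 39.8
```

>>> jog_arm --commands "0 0 -0.01 0 0 0 0;0 0 -0.02 0 0 0 0;0 0 -0.03 0 0 0 0;0 0 -0.04 0 0 0 0;0 0 -0.04 0 0 0 0"

```text
time: 9.1
tool_pos: [0.5056, -0.0813, 0.0843]
ee_rot: [0.816, 0.579, -0.0, 0.0]
wrist_force: [0.1, 0.6, -0.6]
opening: 0.0231
grasp_force: 39.8
```

>>> jog_arm --commands "0 0 -0.01 0 0 0 0;0 0 -0.02 0 0 0 0;0 0 -0.02 0 0 0 0"

```text
time: 9.4
tool_pos: [0.5056, -0.0816, 0.0828]
ee_rot: [0.816, 0.578, 0.0, 0.0]
wrist_force: [-2.1, -1.6, 5.7]
opening: 0.0226
grasp_force: 40.7
```

Contact is building at about the expected home height of 0.083. I'll press a little further to confirm.

>>> jog_arm --commands "0 0 -0.01 0 0 0 0;0 0 -0.02 0 0 0 0;0 0 -0.02 0 0 0 0"

```text
time: 9.7
tool_pos: [0.5058, -0.0817, 0.0823]
ee_rot: [0.816, 0.578, 0.001, -0.0]
wrist_force: [-4.9, -0.3, 20.4]
opening: 0.0229
grasp_force: 42.3
```

It is firmly home (20 N), so I'll open and retreat upwards.

>>> jog_arm --commands "0 0 0.02 0 0 0 0.5;0 0 0.02 0 0 0 1;0 0 0.02 0 0 0 1;0 0 0.02 0 0 0 1;0 0 0.02 0 0 0 1;0 0 0.02 0 0 0 1;0 0 0.02 0 0 0 1;0 0 0.02 0 0 0 1"

```text
time: 10.5
tool_pos: [0.5056, -0.081, 0.0822]
ee_rot: [0.816, 0.579, -0.0, -0.0]
wrist_force: [0.5, 0.0, 0.0]
opening: 0.0857
grasp_force: 0.0
```

>>> jog_arm --commands "0 0 0.2 0 0 0 1;0 0 0.5 0 0 0 1;0 0 1 0 0 0 1;0 0 1 0 0 0 1;0 0 1 0 0 0 1"

```text
time: 11.0
tool_pos: [0.5064, -0.0809, 0.1834]
ee_rot: [0.815, 0.579, 0.001, 0.001]
wrist_force: [-0.0, 0.0, -0.1]
opening: 0.0855
grasp_force: 0.0
```

>>> jog_arm --commands "0 0.5 0.5 0 0 0 1;0 1 0.8 0 0 0 1;0 1 0.8 0 0 0 1;0 1 0.8 0 0 0 1"

```text
time: 11.4
tool_pos: [0.5064, 0.0236, 0.2628]
ee_rot: [0.813, 0.582, 0.001, -0.0]
wrist_force: [-0.0, 0.0, -0.4]
opening: 0.0857
grasp_force: 0.0
```

```bash
python3 - <<'E'
from h import *
d=cams.read_camera("side");i=d["img"];W=cloud(d);im=i.astype(int)
blue=(im[...,2]>im[...,0]+25)&(im[...,2]>im[...,1]+12)
p=W[blue&(W[...,1]<-.04)&(W[...,1]>-.24)&(W[...,0]>.43)&(W[...,0]<.54)&(W[...,2]>.07)]
for a in (-.085,-.145,-.205):
    q=p[abs(p[:,1]-a)<.025]; print(a,np.percentile(q[:,2],98).round(4),q[q[:,2]>.13].mean(0).round(4))
s=env.read_state();print(s["time"],s["tool_pos"],s["wrist_force"])
cv2.imwrite("pics/g4.png",cv2.resize(i[90:290,190:390,::-1],(600,600),interpolation=cv2.INTER_CUBIC))
E
```

```text
-0.085 0.1355 [ 0.5038 -0.0833  0.1342]
-0.145 0.137 [ 0.4831 -0.1442  0.1351]
-0.205 0.1368 [ 0.4625 -0.2062  0.1352]
11.45 [0.50542922 0.0211745  0.26181532] [ 0.01604459 -0.12469867 -0.3075643 ]
```

View pics/g4.png

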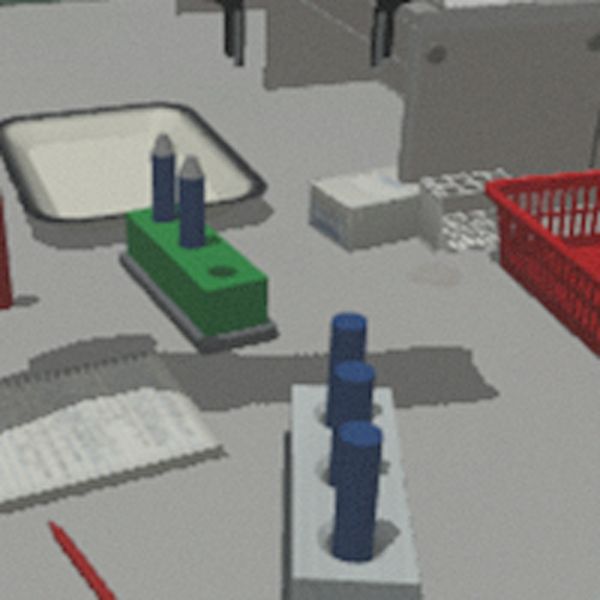

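The picture shows the plunger standing level with its two rack neighbours, top at about (349,322). The spares are untouched at (163,180) and (192,200).

```bash
python3 -c "
from h import *
print(order.close_job())"
```

```text
the job is handed in; nothing more can be done
None
```

The chamfered-end-down plunger is in the rack's empty bore, pressed home until I felt about 20 N and then released. Its top is level with its two neighbours to within about 1.5 mm, both spares stand untouched in the green stand, and I handed the job in at about 11.5 s (no verdict came back).

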